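# Hang the coffee scoop on the swing-out hook

### The arm

A 7-joint arm with a two-finger parallel gripper is mounted at the origin on the work surface. World frame = base frame: x ahead of the robot, y to its left, z up, the work surface at z = 0. Lengths are in m, angles in rad, forces in N, time in s.
With the tool pointing down it reaches from about 0.4 to 0.85 m from the base axis. Payload 4.5 kg.
Tool frame: the origin (TCP) lies between the finger pads; the fingertips stand 11 mm ahead of it and the grasp point (between the pads) lies 8 mm behind it (r.tip_reach is the distance from the TCP to the fingertips, in m); x points along the fingers, y is the direction in which the jaws open and shut, and the axes are right-handed (so a half turn about x gives the same grasp; the last joint's range is limited). The gripper opens to 88 mm and grips with 3 to 60 N. Pads are 18 mm wide; open, the fingers measure 123 mm over their backs; the gripper's body (75 mm by 187 mm) begins 45 mm behind the grasp point.
Start: joints at [-1.078, 0.689, -0.195, 1.565, 0.157, 0.902, -0.215], TCP at [0.277, 0.56, 0.25] pointing down, gripper open.
Joint ranges: [-3.01, 3.01], [-0.46, 2.08], [-1.47, 1.51], [0.13, 2.56], [-1, 4.14], [0.04, 2.09], [-2.66, 2.66]. Speed limits (rad/s): [2.57, 2.57, 3.14, 3.14, 3.14, 3.14, 3.14].

### API

Orientations are given as a unit quaternion [x, y, z, w].
In Python, from plant import r gives the robot as it stands.
- The arm moves only by the tool drive_tool, never from a script. Its argument "deltas" is a list of rows, each a list of 3 entries, a list of its own where there are three numbers: the turn, a rotation vector about the tool's x, y, z in degrees, then the shift along the tool's x, y, z in cm, then the finger opening in cm, from 0 to 8.81. A call has 1 to 12 rows; each row shifts and turns the commanded pose from where the row before left it, along the tool's axes as they then stand; what a row does not reach is not made up. A row lasts 1/12 s, in which the tool goes at most 41.7 mm and 7.16 degrees, less where a joint would pass 70% of its speed; a pose out of reach is approached as far as the arm can. A call is refused whole if a number of a shift passes 4.17 or a number of a turn 7.16, either way. A call with a gripper value outside its range is refused whole. The fingers move at their own pace and stop on an object; "force" is the grip in N (left out, the last holds). Time passes only in rows, so rows that do not move let the fingers close. It gives the time, the measured TCP pose, the force and the opening at its end, in the units of the state.
- r.get_state(): the state, without advancing time (a new reading comes with each control period).
- r.snapshot(name): name is "scene" or "side" or "wrist"; returns a dict with "color" (400x640x3 uint8, red, green, blue), "fov_y" (degrees; the focal length in pixels is half the picture's height over the tangent of half this angle, whatever the lens; pixels are square), "cx", "cy" (the principal point, pixels), "extrinsics" (4x4, takes a point from world to camera coordinates); the wrist camera has in their place "tool_from_camera" (4x4, takes a point from camera to tool coordinates, whose origin is the TCP and whose axes are the tool frame's). Camera axes: x right, y up, looking along -z (the intrinsics and any distortion apply to the point x, -y, -z); pixel columns grow to the right and rows downward; lengths in m; the calibration is good to about 2 mm. A picture is of the moment at which its call begins: read the wrist's pose just before it. There is no depth.
- r.finish_job(): hands the job in, once; it reports no verdict.
The state is a dict: "clock": time; "q": joint angles; "qd": joint speeds; "joint_torque": joint torques, N m; "tool_pos": TCP position; "eef_rot": TCP orientation; "contact_force": force on the tool from outside, world axes, zero at the start; "moment": the same for the moment, N m; "opening": opening from 0.0 (shut) to 1.0 (fully open).
Only numpy, scipy, OpenCV 4.12 (cv2) and the standard library are available. Lean on these libraries where they do the work, as an engineer would, in place of code of your own. Each camera call takes 0.05 s, during which the arm holds its last target. There are 200 camera calls.

### The job

At the coffee corner, push the hook arm of the wooden stand, folded towards the robot, round to the robot's right, then hang the steel coffee scoop on it by the wire eye at the end of its handle: bring the eye down over the upturned tip while you still hold the scoop, and let it hang free. Be gentle with the stand (never more than 25 N on it by hand or scoop) and leave the mug, jar and syrup bottle where they stand.

Things in the scene. Friction and masses are not known exactly. Their poses are not given: they have to be found in the camera images.
- stand: Fixed stand: round pale-wood base (diameter 120 mm, 14 mm high) with a pale-wood post of diameter 20 mm and a steel hub of diameter 22 mm on top (235 mm high), which carries the steel hook arm. Origin: centre of the underside of the base; z up; its front is its -x side. Its place and yaw vary.
- hook_arm (a joint): Turn of the steel hook arm about the post, rad, growing counterclockwise seen from above. 0: folded, 190 degrees counterclockwise from the stand's +x axis (towards the robot); at 1.40 it points straight to the stand's -y side (the robot's right); stops at 0 and 1.75. It stays where it is left (friction: about 2 N at 60 mm from the post). Starts between 0 and 0.3.
- hook_pivot (a point): Point on the post's axis at the height of the hook arm's bar (225 mm above the counter).
- hook_saddle (a point): Middle of the low saddle of the hook arm, on the bar's centre line: 88 mm from the post's axis, 213 mm above the counter. The arm is a round steel bar of diameter 8 mm: level to 70 mm from the post's axis, then down 12 mm into the saddle (80 to 96 mm out), then turned up, leaning slightly outward, into the tip.
- hook_tip (a point): Top of the upturned tip of the hook arm: 104 mm from the post's axis, 255 mm above the counter, 42 mm above the saddle. Diameter 8 mm, rounded.
- scoop: Loose steel coffee scoop, about 100 g, standing on its open cup (diameter 50 mm, 36 mm high). A level handle, 14 mm wide, 8 mm thick, mid-height 32 mm above the cup's underside, runs from 24 to 119 mm from the cup's centre to a wire eye. Origin: centre of the cup's underside; x along the handle to the eye, z up. Centre of mass about 30 mm from the origin along x.
- scoop_eye (a point): Centre of the scoop's wire eye: ring of 6 mm wire, inner diameter 26 mm, outer 38 mm, lying flat in the handle's plane; 135 mm from the cup's centre, 32 mm above the cup's underside.
- scoop_grip (a point): Point on the handle's centre line 83 mm from the cup's centre and 52 mm from the eye's centre: a place to grip across the 14 mm width.
- mug: Bystander: white mug, diameter 82 mm, 92 mm high. Origin: centre of its underside.
- jar: Bystander: glass jar with steel lid, diameter 76 mm, 100 mm high. Origin: centre of its underside.
- syrup: Bystander: amber syrup bottle with brass cap, diameter 64 mm, 150 mm high. Origin: centre of its underside.

How it is judged:
On the way, in this order (a step that is already met when the one before it is completed fails the run):
1. The hook arm is swung round to the robot's right, to at least 1.2 rad (about 70 degrees from fully folded), while the scoop is still where it was (within 20 mm) (value of joint hook_arm above 1.2 rad and distance of scoop from where it was at the start of the episode below 0.02 m), for 0.2 s.
2. The eye is brought down over the upturned tip while the gripper still holds the scoop: the eye's centre within 25 mm of the saddle point (distance between scoop_eye and hook_saddle below 0.025 m and contact force between the fingers and scoop above 1 N), for 0.2 s.
At the end, for the whole second after the job is handed in: The hook arm is at 1.2 rad or more; the scoop hangs free from it by its eye, cup down, swinging at most a little (handle within 0.6 rad of vertical all the time), eye centre within 25 mm of the saddle point; mug, jar and syrup bottle are within 20 mm of their starts (value of joint hook_arm above 1.2 rad and distance between scoop_eye and hook_saddle below 0.025 m and angle between scoop's own x axis and vertical below 0.6 rad and contact force between scoop and stand above 0.2 N and distance of each of mug, jar, syrup from where it was at the start of the episode below 0.02 m); the robot touches nothing.
It fails at once if The gripper presses on the stand or its hook arm with more than 25 N (contact force between any of the fingers, the arm and stand above 25 N).
It fails at once if The scoop presses or knocks on the stand or its hook arm with more than 25 N (contact force between scoop and stand above 25 N).
It fails at once if The mug, jar or syrup bottle is shifted by more than 20 mm or tipped by more than 0.3 rad (distance of any of mug, jar, syrup from where it was at the start of the episode above 0.02 m or angle between any of mug, jar, syrup's own z axis and vertical above 0.3 rad).
It also fails if it takes over 67 s, if anything falls off the work surface, if the arm or the gripper's body presses on something with over 40 N, if the wrist force passes 120 N, or if a joint passes its speed limit or range.

## Working session

There is one attempt and no reset: what is moved stays moved. The work goes in short steps, Python scripts to look and compute and a tool call to move; the robot and the scene stay as the last step left them, time stands still between calls to the robot, and variables do not carry over. Pictures are saved under pics/ and viewed, about 8 in all and at most 12, crops included, and the job is handed in when it is done.

Besides the shell and the picture viewer there is one more tool, called by a JSON object that holds its "op" and its "data". drive_tool: Moves the arm, as the interface text tells. Its arguments: {"type":"object","properties":{"deltas":{"type":"array","items":{"type":"array"}},"force":{"type":"number"}},"required":["deltas"]}

```bash
ls; mkdir -p pics; python3 - <<'E'
from plant import r
import cv2,numpy as np
s=r.get_state();print({k:np.round(v,3).tolist() for k,v in s.items()},r.tip_reach)
for n in("scene","side"):
    d=r.snapshot(n);cv2.imwrite(f"pics/{n}0.png",d["color"][:,:,::-1]);print(n,d["fov_y"],d["cx"],d["cy"],[k for k in d if k!="color"]);print(np.round(d["extrinsics"],4).tolist())
E
```

```text
pics
{'clock': 0.0, 'q': [-1.078, 0.69, -0.195, 1.566, 0.157, 0.902, -0.215], 'qd': [0.002, 0.002, 0.001, 0.0, -0.001, 0.0, 0.001], 'joint_torque': [0.0, -52.757, -1.267, -15.343, -0.053, 0.007, 0.0], 'tool_pos': [0.277, 0.56, 0.249], 'eef_rot': [0.16, 0.689, -0.161, 0.688], 'contact_force': [-0.33, -0.266, 0.658], 'moment': [-0.02, 0.03, 0.021], 'opening': 0.998} 0.011
scene 48.60791682032991 323.92402573059525 193.53056079817088 ['fov_y', 'cx', 'cy', 'extrinsics']
[[0.706, 0.7082, -0.0027, -0.4801], [-0.5258, 0.5267, 0.6679, 0.1731], [0.4744, -0.4701, 0.7442, -1.3564], [0.0, 0.0, 0.0, 1.0]]
side 53.862972437594976 317.7233376717461 193.40549995084723 ['fov_y', 'cx', 'cy', 'extrinsics']
[[0.8645, -0.5022, -0.0186, -0.4724], [0.3588, 0.5908, 0.7226, -0.3671], [-0.3519, -0.6314, 0.691, -0.9036], [0.0, 0.0, 0.0, 1.0]]
```

View pics/scene0.png

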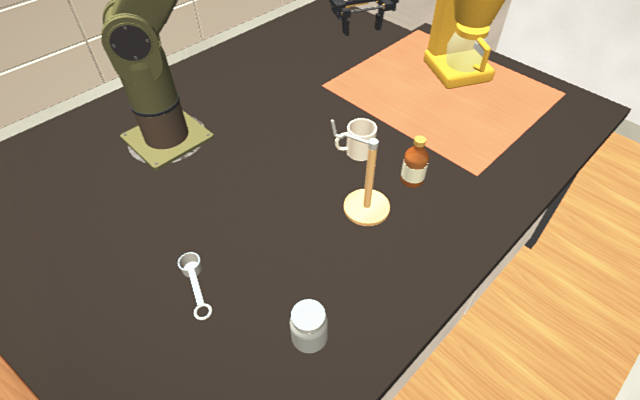

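View pics/side0.png

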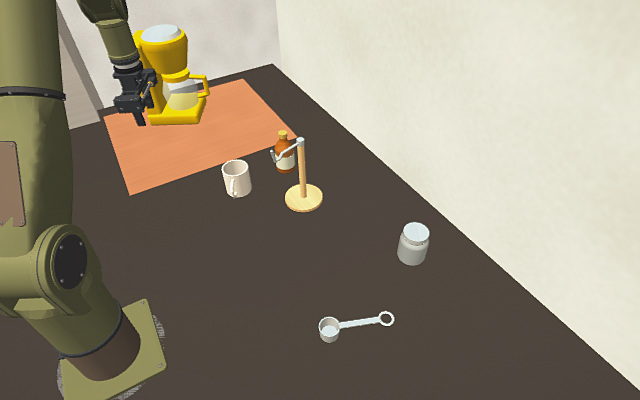

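The scene view shows the stand base at (367,207), hub at (373,143), tip at (333,121), scoop cup at (190,261), eye at (203,311), mug at (361,140), jar at (309,327) and syrup at (415,165). The side view shows the base at (304,197), hub at (300,140), tip at (272,153), cup at (329,328) and eye at (386,319).

```bash
cat > h.py <<'E'
import numpy as np,cv2
from scipy.spatial.transform import Rotation as R
from plant import r
def cam(d,pose=None):
    f=200/np.tan(np.radians(d["fov_y"]/2))
    if "extrinsics" in d: T=np.linalg.inv(d["extrinsics"])
    else:
        W=np.eye(4);W[:3,:3]=R.from_quat(pose["eef_rot"]).as_matrix();W[:3,3]=pose["tool_pos"];T=W@d["tool_from_camera"]
    return dict(f=f,c=(d["cx"],d["cy"]),T=T)
def ray(c,u,v):
    d=np.array([(u-c["c"][0])/c["f"],-(v-c["c"][1])/c["f"],-1]);return c["T"][:3,3],c["T"][:3,:3]@d
def onz(c,p,z):
    o,d=ray(c,*p);return o+d*(z-o[2])/d[2]
def tri(c1,p1,c2,p2):
    o1,d1=ray(c1,*p1);o2,d2=ray(c2,*p2)
    t=np.linalg.lstsq(np.c_[d1,-d2],o2-o1,rcond=None)[0];a=o1+d1*t[0];b=o2+d2*t[1];return (a+b)/2,np.linalg.norm(a-b)
def proj(c,P):
    q=np.linalg.inv(c["T"])@np.r_[P,1];return np.array([c["c"][0]+c["f"]*q[0]/-q[2],c["c"][1]+c["f"]*q[1]/q[2]])
E
python3 - <<'E'
from h import *
np.set_printoptions(precision=4,suppress=True)
C={};I={}
for n in("scene","side"):
    d=r.snapshot(n);C[n]=cam(d);I[n]=d["color"]
    hsv=cv2.cvtColor(I[n],cv2.COLOR_RGB2HSV)
    roi={"scene":(335,185,400,228),"side":(280,180,328,215)}[n]
    x0,y0,x1,y1=roi
    m=cv2.inRange(hsv[y0:y1,x0:x1],(10,40,120),(30,255,255))
    k=max(cv2.findContours(m,0,2)[0],key=cv2.contourArea);k=cv2.convexHull(k)
    x,y,w,h=cv2.boundingRect(k);print(n,"base box",x+x0,y+y0,w,h)
    P=np.array([onz(C[n],p,.014)[:2] for p in k[:,0]+[x0,y0]],np.float32)
    print(" base circle @14mm",cv2.minEnclosingCircle((P*1000)))
    x0,y0,x1,y1={"scene":(170,245,225,325),"side":(310,300,405,350)}[n]
    m=cv2.inRange(hsv[y0:y1,x0:x1],(0,0,110),(180,90,255))
    cs,hi=cv2.findContours(m,2,1)
    for q,hh in zip(cs,hi[0]):
        if cv2.contourArea(q)>20:
            M=cv2.moments(q);u=(M["m10"]/M["m00"]+x0,M["m01"]/M["m00"]+y0);print(" cont",np.array(u),cv2.contourArea(q),"hole" if hh[3]>=0 else "outer",onz(C[n],u,.032))
for nm,a,b in(("hub",(373,143),(300,140)),("tip",(333,121),(272,153)),("cup",(190,261),(329,328)),("eye",(203,311),(386,319)),("base",(367,207),(304,197)),("mugtop",(362,130),(236,167)),("jartop",(309,313),(415,233)),("cap",(420,140),(283,134))):
    print(nm,*tri(C["scene"],a,C["side"],b))
for n,b in(("scene",(310,100,430,230)),("side",(220,120,330,215))):
    x0,y0,x1,y1=b;cv2.imwrite(f"pics/{n}c.png",cv2.resize(I[n][y0:y1,x0:x1,::-1],None,fx=6,fy=6,interpolation=cv2.INTER_CUBIC)[:600])
a=cv2.imread("pics/scenec.png")[:480,:400];b=cv2.imread("pics/sidec.png")[:480,:660]
b=b[:,200:600];cv2.imwrite("pics/both.png",np.hstack([a,b]))
E
```

```text
scene base box 343 185 48 41
 base circle @14mm ((618.039306640625, 217.75051879882812), 71.31719207763672)
 cont [194.3566 282.5083] 875.5 outer [ 0.5093 -0.2348  0.032 ]
 cont [202.2024 310.9599] 95.5 hole [ 0.5789 -0.2619  0.032 ]
side base box 285 180 38 32
 base circle @14mm ((621.5032348632812, 218.68658447265625), 73.37836456298828)
 cont [349.3433 324.6149] 821.5 outer [ 0.4966 -0.2324  0.032 ]
 cont [385.794  318.0506] 89.0 hole [ 0.5788 -0.2621  0.032 ]
hub [0.6201 0.2165 0.229 ] 0.0012277841890103985
tip [0.5202 0.1882 0.2465] 0.0060047835505122145
cup [ 0.4527 -0.2113  0.0279] 0.004568717510778675
eye [ 0.5789 -0.2616  0.0288] 0.002781548486738878
base [0.6219 0.2171 0.0061] 0.00045989941153061844
mugtop [0.4656 0.3662 0.089 ] 0.005329119675351373
jartop [ 0.7658 -0.1281  0.0921] 0.005264992775268203
cap [0.6411 0.3829 0.1445] 0.003881883068772688
```

View pics/both.png

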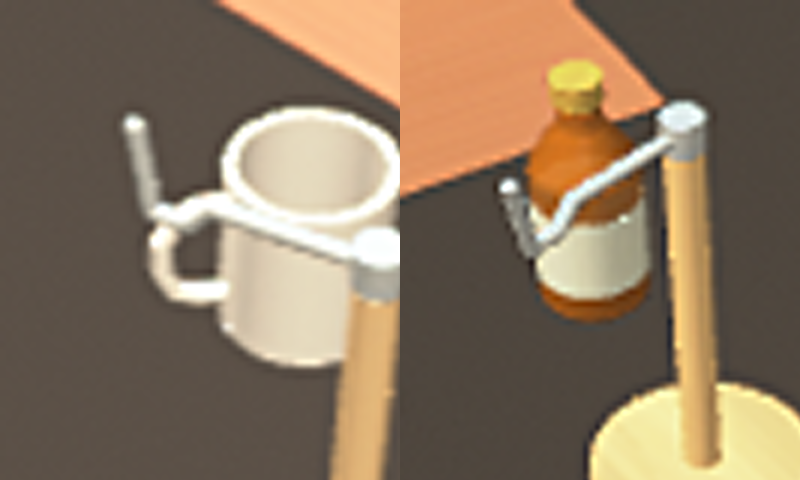

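The crop puts the tip at scene (332.2,120) and side (271.3,150.8), and the hub top at scene (372.5,140) and side (300.8,139.2). Next I plan the push with the gripper shut, keeping the current yaw.

```bash
cat >> h.py <<'E'
def plan(wps,pos,rot):
    """wps: (world pos, rows) at constant orientation -> tool shifts cm per row"""
    M=R.from_quat(rot).as_matrix();p=np.array(pos)
    for w,n in wps:
        d=M.T@(np.array(w)-p)*100;print(n,"rows of",np.round(d/n,2).tolist(),"to",np.round(w,3));p=np.array(w)
E
python3 - <<'E'
from h import *
C={n:cam(r.snapshot(n)) for n in("scene","side")}
t,e=tri(C["scene"],(332.2,120),C["side"],(271.3,150.8));h,e2=tri(C["scene"],(372.5,141),C["side"],(300.8,140))
print(t,e,h,e2)
piv=np.array([.621,.217,0]);dd=t-piv;th0=np.arctan2(dd[1],dd[0]);print(np.degrees(th0)%360,np.hypot(*dd[:2]))
s=r.get_state();M=R.from_quat(s["eef_rot"]).as_matrix();print(M.round(3))
psi=np.arctan2(M[1,2],M[0,2]);print(np.degrees(psi))
def P(a,extra=0,z=.221):
    th=th0+np.radians(a);u=np.array([np.cos(th),np.sin(th),0]);tt=np.array([-u[1],u[0],0]);dl=np.arctan2(tt[1],tt[0])-psi
    return piv+.060*u-(9*abs(np.cos(dl))+17.5*abs(np.sin(dl))+4+extra)/1000*tt+[0,0,z]
plan([(P(0,25,.25),12),(P(0,25),2)]+[(P(a),3) for a in range(0,81,10)]+[(P(80,30),4)],s["tool_pos"],s["eef_rot"])
E
```

```text
[0.51956828 0.18724235 0.25223147] 0.0016061055485637942 [0.61977799 0.21319218 0.23370129] 0.003613481342107766
196.35043084064003 0.10570672620205818
[[-0.     0.443  0.897]
 [-0.001  0.897 -0.443]
 [-1.    -0.001  0.   ]]
-26.284230645524488
12 rows of [-0.0, -1.34, 3.2] to [0.55  0.246 0.25 ]
2 rows of [1.45, 0.0, -0.0] to [0.55  0.246 0.221]
3 rows of [0.0, -0.61, 0.56] to [0.557 0.222 0.221]
3 rows of [0.0, -0.36, 0.2] to [0.558 0.21  0.221]
3 rows of [0.0, -0.32, 0.28] to [0.561 0.198 0.221]
3 rows of [0.0, -0.26, 0.35] to [0.567 0.186 0.221]
3 rows of [0.0, -0.19, 0.41] to [0.575 0.175 0.221]
3 rows of [0.0, -0.1, 0.39] to [0.584 0.168 0.221]
3 rows of [0.0, -0.05, 0.26] to [0.591 0.163 0.221]
3 rows of [0.0, -0.02, 0.29] to [0.598 0.158 0.221]
3 rows of [-0.0, 0.03, 0.3] to [0.607 0.155 0.221]
4 rows of [0.0, -0.4, -0.63] to [0.577 0.152 0.221]
```

{"op": "drive_tool", "data": {"deltas": [[[0, 0, 0], [0, -1.34, 3.2], 0], [[0, 0, 0], [0, -1.34, 3.2], 0], [[0, 0, 0], [0, -1.34, 3.2], 0], [[0, 0, 0], [0, -1.34, 3.2], 0], [[0, 0, 0], [0, -1.34, 3.2], 0], [[0, 0, 0], [0, -1.34, 3.2], 0], [[0, 0, 0], [0, -1.34, 3.2], 0], [[0, 0, 0], [0, -1.34, 3.2], 0], [[0, 0, 0], [0, -1.34, 3.2], 0], [[0, 0, 0], [0, -1.34, 3.2], 0], [[0, 0, 0], [0, -1.34, 3.2], 0], [[0, 0, 0], [0, -1.34, 3.2], 0]], "force": 20}}

```text
clock: 1.3
tool_pos: [0.5508, 0.2447, 0.2498]
eef_rot: [0.161, 0.689, -0.161, 0.689]
contact_force: [0.5, 0.2, 0.6]
opening: 0.113
```

{"op": "drive_tool", "data": {"deltas": [[[0, 0, 0], [1.0, 0, 0], 0], [[0, 0, 0], [1.0, 0, 0], 0], [[0, 0, 0], [0.9, 0, 0], 0], [[0, 0, 0], [0, 0, 0], 0], [[0, 0, 0], [0, 0, 0], 0]]}}

```text
clock: 1.72
tool_pos: [0.5484, 0.2476, 0.22]
eef_rot: [0.16, 0.69, -0.16, 0.688]
contact_force: [-0.5, 0.5, 0.3]
opening: 0.004
```

{"op": "drive_tool", "data": {"deltas": [[[0, 0, 0], [0, -0.6, 0.55], 0], [[0, 0, 0], [0, -0.6, 0.55], 0], [[0, 0, 0], [0, -0.6, 0.55], 0], [[0, 0, 0], [0, -0.36, 0.2], 0], [[0, 0, 0], [0, -0.36, 0.2], 0], [[0, 0, 0], [0, -0.36, 0.2], 0], [[0, 0, 0], [0, -0.32, 0.28], 0], [[0, 0, 0], [0, -0.32, 0.28], 0], [[0, 0, 0], [0, -0.32, 0.28], 0], [[0, 0, 0], [0, -0.26, 0.35], 0], [[0, 0, 0], [0, -0.26, 0.35], 0], [[0, 0, 0], [0, -0.26, 0.35], 0]]}}

```text
clock: 2.72
tool_pos: [0.5665, 0.1861, 0.2206]
eef_rot: [0.161, 0.689, -0.161, 0.688]
contact_force: [0.3, 2.7, -0.5]
opening: 0.002
```

{"op": "drive_tool", "data": {"deltas": [[[0, 0, 0], [0, -0.19, 0.41], 0], [[0, 0, 0], [0, -0.19, 0.41], 0], [[0, 0, 0], [0, -0.19, 0.41], 0], [[0, 0, 0], [0, -0.1, 0.39], 0], [[0, 0, 0], [0, -0.1, 0.39], 0], [[0, 0, 0], [0, -0.1, 0.39], 0], [[0, 0, 0], [0, -0.05, 0.27], 0], [[0, 0, 0], [0, -0.05, 0.27], 0], [[0, 0, 0], [0, -0.05, 0.27], 0], [[0, 0, 0], [0, 0, 0.3], 0], [[0, 0, 0], [0, 0, 0.3], 0], [[0, 0, 0], [0, 0, 0], 0]]}}

```text
clock: 3.72
tool_pos: [0.5967, 0.1595, 0.2206]
eef_rot: [0.161, 0.688, -0.161, 0.689]
contact_force: [-1.7, 1.6, -0.4]
opening: 0.007
```

```bash
python3 - <<'E'
from h import *
o=[]
for n,(x,y) in(("scene",(270,100)),("side",(230,110))):
    d=r.snapshot(n);o.append(cv2.resize(d["color"][y:y+120,x:x+130,::-1],None,fx=3,fy=3,interpolation=cv2.INTER_CUBIC))
cv2.imwrite("pics/push.png",np.hstack(o));print(r.get_state()["contact_force"])
E
```

```text
[-1.55438951  1.50752887 -0.40046023]
```

View pics/push.png

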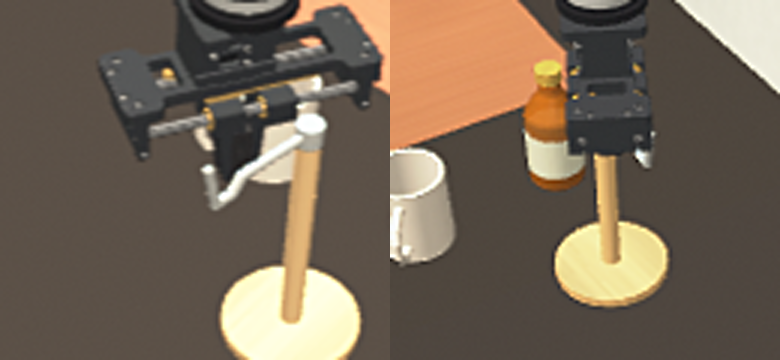

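The scene view shows the arm swung round, with its tip at about (340,157) and only 2 N on the hand. I'll push about 9° more, then back off and rise.

{"op": "drive_tool", "data": {"deltas": [[[0, 0, 0], [0, 0.03, 0.3], 0], [[0, 0, 0], [0, 0.03, 0.3], 0], [[0, 0, 0], [0, 0.03, 0.3], 0], [[0, 0, 0], [0, 0, 0], 0], [[0, 0, 0], [0, 0, 0], 0], [[0, 0, 0], [0, -0.3, -0.8], 2], [[0, 0, 0], [0, -0.3, -0.8], 4], [[0, 0, 0], [0, -0.3, -0.8], 4], [[0, 0, 0], [-2, -1, -1], 4], [[0, 0, 0], [-3, -2, -1], 4], [[0, 0, 0], [-3, -3, 0], 4], [[0, 0, 0], [0, -3, 0], 4]]}}

```text
clock: 4.82
tool_pos: [0.5241, 0.0893, 0.3054]
eef_rot: [0.162, 0.685, -0.158, 0.692]
contact_force: [1.3, -0.5, -0.2]
opening: 0.45
```

```bash
python3 - <<'E'
from h import *
o=[]
s=r.get_state();print(s["tool_pos"],s["contact_force"])
for n,(x,y) in(("scene",(300,120)),("side",(270,110))):
    d=r.snapshot(n);o.append(cv2.resize(d["color"][y:y+80,x:x+80,::-1],None,fx=5,fy=5,interpolation=cv2.INTER_CUBIC))
cv2.imwrite("pics/push2.png",np.hstack(o))
E
```

```text
[0.52411523 0.08928453 0.3053598 ] [ 1.32572217 -0.5073806  -0.16270133]
```

View pics/push2.png

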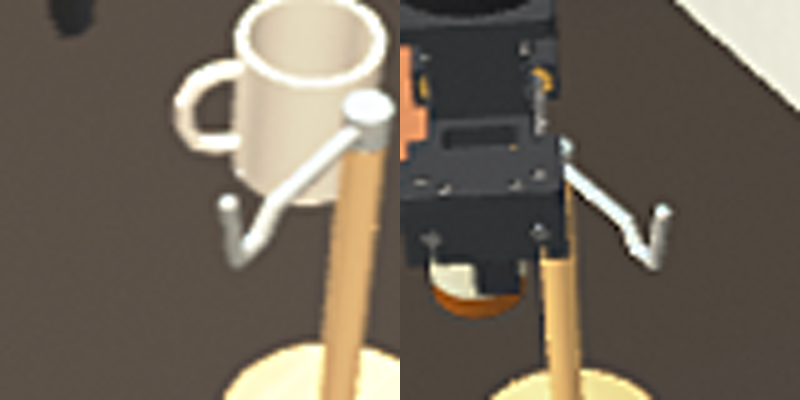

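The tip is now at scene (345.6,160) and side (322.6,152). I'll compute the tip and the moves to the scoop.

```bash
python3 - <<'E'
from h import *
C={n:cam(r.snapshot(n)) for n in("scene","side")}
t,e=tri(C["scene"],(345.6,160),C["side"],(322.6,152));print("tip",t,e,onz(C["scene"],(345.6,160),.253),onz(C["side"],(322.6,152),.253))
d=t-[.621,.217,0];print(np.degrees(np.arctan2(d[1],d[0]))%360,np.hypot(*d[:2]))
s=r.get_state();plan([((.52,-.242,.2),10)],s["tool_pos"],s["eef_rot"])
E
```

```text
tip [0.6313953  0.11273209 0.25228088] 0.0018418951583588188 [0.63129719 0.11331462 0.253     ] [0.63068175 0.1105735  0.253     ]
275.6934607166017 0.1047848289716038
10 rows of [1.01, -2.96, 1.45] to [ 0.52  -0.242  0.2  ]
```

{"op": "drive_tool", "data": {"deltas": [[[0, 0, 0], [1.0, -2.96, 1.45], 4], [[0, 0, 0], [1.0, -2.96, 1.45], 4], [[0, 0, 0], [1.0, -2.96, 1.45], 4], [[0, 0, 0], [1.0, -2.96, 1.45], 4], [[0, 0, 0], [1.0, -2.96, 1.45], 4], [[0, 0, 0], [1.0, -2.96, 1.45], 4], [[0, 0, 0], [1.0, -2.96, 1.45], 4], [[0, 0, 0], [1.0, -2.96, 1.45], 4], [[0, 0, 0], [1.0, -2.96, 1.45], 4], [[0, 0, 0], [1.0, -2.96, 1.45], 4], [[7, 0, 0], [0, 0, 0], 4], [[7, 0, 0], [0, 0, 0], 4]]}}

```text
clock: 6.02
tool_pos: [0.5204, -0.2436, 0.1984]
eef_rot: [0.247, 0.663, -0.247, 0.662]
contact_force: [0.5, 1.5, 0.7]
opening: 0.452
```

{"op": "drive_tool", "data": {"deltas": [[[7, 0, 0], [0, 0, 0], 4], [[7, 0, 0], [0, 0, 0], 4], [[7, 0, 0], [0, 0, 0], 4], [[7, 0, 0], [0, 0, 0], 4], [[7, 0, 0], [0, 0, 0], 4], [[7, 0, 0], [0, 0, 0], 4], [[7, 0, 0], [0, 0, 0], 4], [[7, 0, 0], [0, 0, 0], 4], [[7, 0, 0], [0, 0, 0], 4], [[7, 0, 0], [0, 0, 0], 4], [[7, 0, 0], [0, 0, 0], 4], [[7, 0, 0], [0, 0, 0], 4]]}}

```text
clock: 7.02
tool_pos: [0.5218, -0.2401, 0.1994]
eef_rot: [0.626, 0.329, -0.626, 0.329]
contact_force: [0.4, -0.2, 0.6]
opening: 0.448
```

{"op": "drive_tool", "data": {"deltas": [[[7, 0, 0], [0, 0, 0], 4], [[7, 0, 0], [0, 0, 0], 4], [[7, 0, 0], [0, 0, 0], 4], [[7, 0, 0], [0, 0, 0], 4], [[7, 0, 0], [0, 0, 0], 4], [[7, 0, 0], [0, 0, 0], 4], [[7, 0, 0], [0, 0, 0], 4], [[7, 0, 0], [0, 0, 0], 4], [[7, 0, 0], [0, 0, 0], 4], [[7, 0, 0], [0, 0, 0], 4], [[7, 0, 0], [0, 0, 0], 4], [[0, 0, 0], [0, 0, 0], 4]]}}

```text
clock: 8.02
tool_pos: [0.5216, -0.24, 0.1991]
eef_rot: [-0.695, 0.131, 0.695, 0.13]
contact_force: [0.0, -0.6, 0.5]
opening: 0.452
```

```bash
python3 - <<'E'
from h import *
s=r.get_state();print(s["q"].round(2) if hasattr(s["q"],"round") else s["q"],s["tool_pos"])
M=R.from_quat(s["eef_rot"]).as_matrix();print(np.degrees(np.arctan2(M[1,2],M[0,2])))
d=r.snapshot("wrist");c=cam(d,s);cv2.imwrite("pics/w1.png",d["color"][:,:,::-1])
for P in((.4527,-.2113,.036),(.5789,-.262,.032),(.530,-.242,.032)):print(proj(c,P))
E
```

```text
[ 0.    0.78  0.62  1.8  -0.62  0.78 -0.99] [ 0.52157264 -0.23996451  0.19905263]
158.71115753447648
[323.82516351 251.27034418]
[324.97030221 105.68814838]
[324.12841511 166.2918608 ]
```

View pics/w1.png

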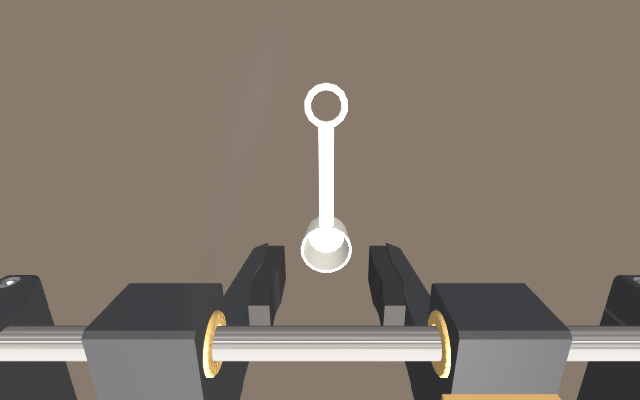

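The wrist view has the eye at (326,105), 1 px from prediction, and the handle is aligned with the tool. Now I descend and grip.

{"op": "drive_tool", "data": {"deltas": [[[0, 0, 0], [2, 0, -0.4], 4], [[0, 0, 0], [2, 0, -0.4], 4], [[0, 0, 0], [2, 0, 0], 4], [[0, 0, 0], [2, 0, 0], 4], [[0, 0, 0], [2, 0, 0], 4], [[0, 0, 0], [2, 0, 0], 4], [[0, 0, 0], [2, 0, 0], 4], [[0, 0, 0], [1.5, 0, 0], 4], [[0, 0, 0], [1, 0, 0], 4], [[0, 0, 0], [1, 0, 0], 4], [[0, 0, 0], [0, 0, 0], 4], [[0, 0, 0], [0, 0, 0], 4]]}}

```text
clock: 9.07
tool_pos: [0.5281, -0.244, 0.0251]
eef_rot: [-0.695, 0.13, 0.695, 0.13]
contact_force: [0.3, -0.7, 0.9]
opening: 0.455
```

{"op": "drive_tool", "data": {"deltas": [[[0, 0, 0], [0, 0, 0], 0], [[0, 0, 0], [0, 0, 0], 0], [[0, 0, 0], [0, 0, 0], 0], [[0, 0, 0], [0, 0, 0], 0], [[0, 0, 0], [0, 0, 0], 0], [[0, 0, 0], [0, 0, 0], 0], [[0, 0, 0], [0, 0, 0], 0], [[0, 0, 0], [0, 0, 0], 0]], "force": 25}}

```text
clock: 9.73
tool_pos: [0.5283, -0.2443, 0.0253]
eef_rot: [0.695, -0.131, -0.695, -0.13]
contact_force: [0.8, 0.1, 0.7]
opening: 0.155
```

The grip reads 13.7 mm, matching the handle width. I lift, yaw −117° about tool x, and look with the wrist camera.

{"op": "drive_tool", "data": {"deltas": [[[0, 0, 0], [-1, 0, 0], 0], [[0, 0, 0], [-2, 0, 0], 0], [[0, 0, 0], [-3, 0, 0], 0], [[0, 0, 0], [-3, 0, 0], 0], [[0, 0, 0], [-3, 0, 0], 0], [[0, 0, 0], [-3, 0, 0], 0], [[0, 0, 0], [-3, 0, 0], 0], [[0, 0, 0], [-3, 0, 0], 0], [[0, 0, 0], [-3, 0, 0], 0], [[0, 0, 0], [-3, 0, 0], 0], [[0, 0, 0], [-2, 0, 0], 0], [[0, 0, 0], [-1.5, 0, 0], 0]]}}

```text
clock: 10.73
tool_pos: [0.5276, -0.2444, 0.3329]
eef_rot: [0.696, -0.131, -0.694, -0.131]
contact_force: [0.1, -0.0, -1.5]
opening: 0.152
```

{"op": "drive_tool", "data": {"deltas": [[[-6.5, 0, 0], [0, 0, 0], 0], [[-6.5, 0, 0], [0, 0, 0], 0], [[-6.5, 0, 0], [0, 0, 0], 0], [[-6.5, 0, 0], [0, 0, 0], 0], [[-6.5, 0, 0], [0, 0, 0], 0], [[-6.5, 0, 0], [0, 0, 0], 0], [[-6.5, 0, 0], [0, 0, 0], 0], [[-6.5, 0, 0], [0, 0, 0], 0], [[-6.5, 0, 0], [0, 0, 0], 0], [[-6.5, 0, 0], [0, 0, 0], 0], [[-6.5, 0, 0], [0, 0, 0], 0], [[-6.5, 0, 0], [0, 0, 0], 0]]}}

```text
clock: 11.73
tool_pos: [0.5269, -0.244, 0.3303]
eef_rot: [-0.621, -0.338, 0.622, -0.337]
contact_force: [0.5, -1.3, -0.8]
opening: 0.152
```

{"op": "drive_tool", "data": {"deltas": [[[-6.5, 0, 0], [0, 0, 0], 0], [[-6.5, 0, 0], [0, 0, 0], 0], [[-6.5, 0, 0], [0, 0, 0], 0], [[-6.5, 0, 0], [0, 0, 0], 0], [[-6.5, 0, 0], [0, 0, 0], 0], [[-6.5, 0, 0], [0, 0, 0], 0], [[0, 0, 0], [0, 0, 0], 0], [[0, 0, 0], [0, 0, 0], 0]]}}

```text
clock: 12.4
tool_pos: [0.5271, -0.2442, 0.3302]
eef_rot: [0.475, 0.524, -0.476, 0.523]
contact_force: [0.6, -0.0, -1.2]
opening: 0.152
```

```bash
python3 - <<'E'
from h import *
s=r.get_state();print(np.round(s["q"],2),s["tool_pos"])
M=R.from_quat(s["eef_rot"]).as_matrix();print(np.degrees(np.arctan2(M[1,2],M[0,2])))
d=r.snapshot("wrist");c=cam(d,s);cv2.imwrite("pics/w2.png",d["color"][:,:,::-1])
g=cv2.cvtColor(d["color"],cv2.COLOR_RGB2GRAY);hsv=cv2.cvtColor(d["color"],cv2.COLOR_RGB2HSV)
W=lambda t:np.array(s["tool_pos"])+M@np.array(t)
print("eye pred px",proj(c,W((-.008,0,-.052))))
plan([((.636,.045,.33),12)],s["tool_pos"],s["eef_rot"])
E
```

```text
[ 0.26  0.54  0.15  1.61 -0.09  1.    0.54] [ 0.52713396 -0.24417375  0.33024744]
-84.50130689313347
eye pred px [326.31282376 164.89167935]
12 rows of [0.0, 1.13, -2.31] to [0.636 0.045 0.33 ]
```

View pics/w2.png

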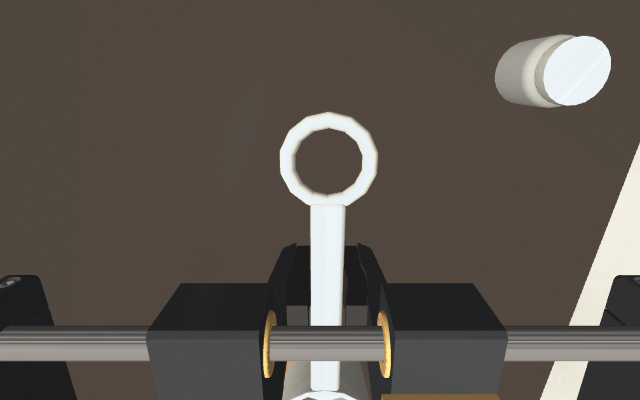

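The scoop is held level, with the eye centre at (328.5,160), so the eye sits about 54 mm ahead of the TCP. I move to just short of the hook and look.

{"op": "drive_tool", "data": {"deltas": [[[0, 0, 0], [0, 1.13, -2.31], 0], [[0, 0, 0], [0, 1.13, -2.31], 0], [[0, 0, 0], [0, 1.13, -2.31], 0], [[0, 0, 0], [0, 1.13, -2.31], 0], [[0, 0, 0], [0, 1.13, -2.31], 0], [[0, 0, 0], [0, 1.13, -2.31], 0], [[0, 0, 0], [0, 1.13, -2.31], 0], [[0, 0, 0], [0, 1.13, -2.31], 0], [[0, 0, 0], [0, 1.13, -2.31], 0], [[0, 0, 0], [0, 1.13, -2.31], 0], [[0, 0, 0], [0, 1.13, -2.31], 0], [[0, 0, 0], [0, 1.13, -2.31], 0]]}}

```text
clock: 13.45
tool_pos: [0.6353, 0.0465, 0.3301]
eef_rot: [0.475, 0.524, -0.475, 0.524]
contact_force: [0.2, -0.3, -1.3]
opening: 0.151
```

{"op": "drive_tool", "data": {"deltas": [[[0, 0, 0], [1, 0, 0], 0], [[0, 0, 0], [1, 0, 0], 0], [[0, 0, 0], [0, 0, 0], 0], [[0, 0, 0], [0, 0, 0], 0], [[0, 0, 0], [0, 0, 0], 0]]}}

```text
clock: 13.87
tool_pos: [0.6351, 0.0434, 0.3104]
eef_rot: [0.475, 0.523, -0.476, 0.524]
contact_force: [-0.5, 0.6, -0.4]
opening: 0.148
```

```bash
python3 - <<'E'
from h import *
s=r.get_state();print(np.round(s["q"],2),s["tool_pos"])
M=R.from_quat(s["eef_rot"]).as_matrix();print(np.degrees(np.arctan2(M[1,2],M[0,2])))
d=r.snapshot("wrist");c=cam(d,s);cv2.imwrite("pics/w3.png",d["color"][:,:,::-1])
T=np.array(s["tool_pos"])
for nm,P in(("tip",(.6314,.1127,.255)),("hub",(.621,.217,.235)),("saddle",(.6298,.129,.213))):print(nm,proj(c,P),M.T@(P-T))
E
```

```text
[-0.23  0.65  0.16  1.46 -0.11  1.04  0.05] [0.63508019 0.04344271 0.3103621 ]
-84.4571176652201
tip [332.04982839 104.51573423] [ 0.05529115  0.00304048 -0.06934495]
hub [ 331.78792628 -119.07039724] [ 0.07518508  0.0027685  -0.174182  ]
saddle [331.14610724  72.72005195] [ 0.09727455  0.0030329  -0.0857658 ]
```

View pics/w3.png

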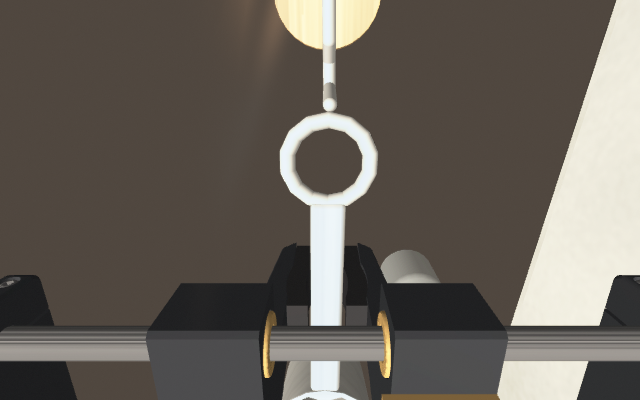

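The tip shows at (330,104), 2 px from prediction. The eye needs −1.55 cm in tool z and +0.15 cm in y, then comes down.

{"op": "drive_tool", "data": {"deltas": [[[0, 0, 0], [0, 0.05, -0.5], 0], [[0, 0, 0], [0, 0.05, -0.5], 0], [[0, 0, 0], [0, 0.05, -0.55], 0], [[0, 0, 0], [1, 0, 0], 0], [[0, 0, 0], [1, 0, 0], 0], [[0, 0, 0], [1, 0, 0], 0], [[0, 0, 0], [1, 0, 0], 0], [[0, 0, 0], [1, 0, 0], 0], [[0, 0, 0], [0.5, 0, 0], 0], [[0, 0, 0], [0, 0, 0], 0], [[0, 0, 0], [0, 0, 0], 0]]}}

```text
clock: 14.83
tool_pos: [0.6352, 0.0606, 0.2548]
eef_rot: [0.474, 0.524, -0.475, 0.524]
contact_force: [0.8, -0.2, -0.5]
opening: 0.154
```

```bash
python3 - <<'E'
from h import *
s=r.get_state();print(s["tool_pos"],s["contact_force"])
M=R.from_quat(s["eef_rot"]).as_matrix();T=np.array(s["tool_pos"]);print("eye",T+M@[-.008,.001,-.054])
d=r.snapshot("wrist");a=d["color"][60:260,230:430,::-1];d=r.snapshot("scene");b=d["color"][120:220,300:400,::-1]
cv2.imwrite("pics/w4.png",np.hstack([cv2.resize(a,(400,400)),cv2.resize(b,(400,400))]))
E
```

```text
[0.63521166 0.06063241 0.25480674] [ 0.83299042 -0.19278602 -0.51419931]
eye [0.6308488  0.11446562 0.26280368]
```

View pics/w4.png

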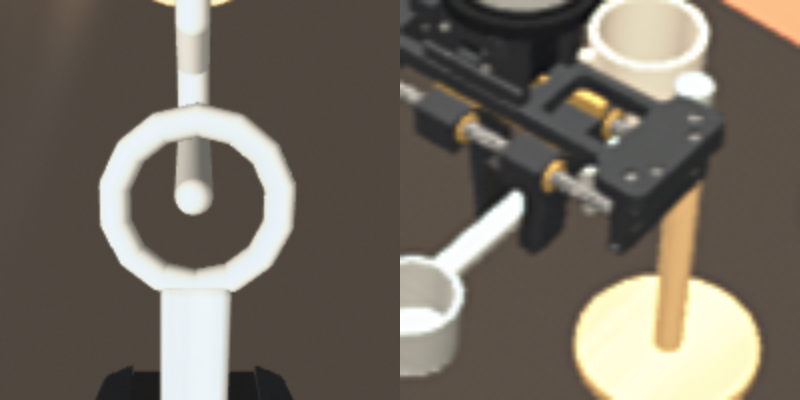

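The tip sits centred inside the ring. I lower slowly, following the lean inward.

{"op": "drive_tool", "data": {"deltas": [[[0, 0, 0], [0.5, 0, 0], 0], [[0, 0, 0], [0.5, 0, -0.05], 0], [[0, 0, 0], [0.5, 0, -0.1], 0], [[0, 0, 0], [0.5, 0, -0.1], 0], [[0, 0, 0], [0.5, 0, -0.1], 0], [[0, 0, 0], [0.5, 0, -0.1], 0], [[0, 0, 0], [0.3, 0, -0.05], 0], [[0, 0, 0], [0.3, 0, 0], 0], [[0, 0, 0], [0, 0, 0], 0], [[0, 0, 0], [0, 0, 0], 0], [[0, 0, 0], [0, 0, 0], 0]]}}

```text
clock: 15.85
tool_pos: [0.6349, 0.0657, 0.2194]
eef_rot: [0.475, 0.524, -0.474, 0.524]
contact_force: [0.4, -0.1, -0.6]
opening: 0.153
```

```bash
python3 - <<'E'
from h import *
s=r.get_state();print(s["tool_pos"],s["contact_force"],np.round(s["q"],2))
M=R.from_quat(s["eef_rot"]).as_matrix();T=np.array(s["tool_pos"]);e=T+M@[-.008,.001,-.054];print("eye",e,e-[.6298,.129,.213],np.linalg.norm(e-[.6298,.129,.213]))
E
```

```text
[0.63494167 0.06567562 0.21941079] [ 0.41265682 -0.07527054 -0.58340817] [-0.25  0.74  0.14  1.56 -0.12  0.84  0.03]
eye [0.6305637  0.11950718 0.22741054] [ 0.0007637  -0.00949282  0.01441054] 0.017273114524178287
```

The eye centre is about 17 mm from the saddle, still held and with no contact force, so step 2 should be met. Next I tilt the cup down about the ring's far wire, which turns about +y, and watch the drift.

{"op": "drive_tool", "data": {"deltas": [[[0, 5, 0], [0.61, 0, -0.07], 0], [[0, 5, 0], [0.61, 0, -0.07], 0], [[0, 5, 0], [0.61, 0, -0.07], 0], [[0, 5, 0], [0.61, 0, -0.07], 0], [[0, 0, 0], [0, 0, 0], 0], [[0, 0, 0], [0, 0, 0], 0]]}}

```text
clock: 16.35
tool_pos: [0.6343, 0.0694, 0.195]
eef_rot: [0.55, 0.606, -0.386, 0.425]
contact_force: [-0.2, 0.9, -1.0]
opening: 0.154
```

```bash
cat > chk.py <<'E'
from h import *
s=r.get_state();M=R.from_quat(s["eef_rot"]).as_matrix();T=np.array(s["tool_pos"])
u=np.array([.0993,-.995,0])
f=lambda p:np.round([(p-[.621,.217,0])@u*1000,(p-[.621,.217,0])@[-.995,-.0993,0]*1000,p[2]*1000],1)
print("rad,lat,z mm: pivot",f(T+M@[-.008,.001,-.070]),"eye",f(T+M@[-.008,.001,-.054]),"tilt",np.degrees(np.arccos(-M[2,0])).round(1),"handle dir down",-M[2,2].round(2),"F",np.round(s["contact_force"],1),"q",np.round(s["q"],2),s["clock"])
E
python3 chk.py
```

```text
rad,lat,z mm: pivot [8.510e+01 2.000e-01 2.263e+02] eye [100.2   0.3 220.9] tilt 19.9 handle dir down 0.34 F [-0.2  0.9 -1. ] q [ 0.06  0.8  -0.13  1.57 -0.35  0.83  0.3 ] 16.35
```

{"op": "drive_tool", "data": {"deltas": [[[0, 5, 0], [0.61, 0, -0.1], 0], [[0, 5, 0], [0.61, 0, -0.1], 0], [[0, 5, 0], [0.61, 0, -0.1], 0], [[0, 5, 0], [0.61, 0, -0.1], 0], [[0, 0, 0], [0, 0, 0], 0], [[0, 0, 0], [0, 0, 0], 0]]}}

```text
clock: 16.85
tool_pos: [0.6326, 0.0867, 0.1753]
eef_rot: [0.607, 0.672, -0.285, 0.314]
contact_force: [0.4, 0.4, -0.2]
opening: 0.151
```

```bash
python3 chk.py
```

```text
rad,lat,z mm: pivot [ 82.2   0.4 226.3] eye [ 94.5   0.4 216. ] tilt 39.8 handle dir down 0.64 F [ 0.4  0.4 -0.2] q [ 0.29  0.94 -0.36  1.54 -0.52  0.88  0.53] 16.85
```

{"op": "drive_tool", "data": {"deltas": [[[0, 5, 0], [0.61, 0, -0.06], 0], [[0, 5, 0], [0.61, 0, -0.06], 0], [[0, 5, 0], [0.61, 0, -0.06], 0], [[0, 5, 0], [0.61, 0, -0.06], 0], [[0, 0, 0], [0, 0, 0], 0], [[0, 0, 0], [0, 0, 0], 0]]}}

```text
clock: 17.35
tool_pos: [0.6307, 0.1069, 0.1609]
eef_rot: [0.647, 0.717, -0.175, 0.193]
contact_force: [0.3, 0.6, 0.4]
opening: 0.156
```

```bash
python3 chk.py
```

```text
rad,lat,z mm: pivot [ 82.2   0.3 225.4] eye [ 90.2   0.3 211.6] tilt 59.8 handle dir down 0.86 F [0.3 0.6 0.4] q [ 0.44  1.13 -0.54  1.49 -0.65  0.98  0.7 ] 17.35
```

{"op": "drive_tool", "data": {"deltas": [[[0, 5, 0], [0.54, 0, -0.07], 0], [[0, 5, 0], [0.54, 0, -0.07], 0], [[0, 5, 0], [0.54, 0, -0.07], 0], [[0, 5, 0], [0.54, 0, -0.07], 0], [[0, 0, 0], [0, 0, 0], 0], [[0, 0, 0], [0, 0, 0], 0]]}}

```text
clock: 17.85
tool_pos: [0.6287, 0.1279, 0.1558]
eef_rot: [0.667, 0.739, -0.06, 0.066]
contact_force: [-0.2, 0.2, 0.3]
opening: 0.154
```

```bash
python3 chk.py;python3 - <<'E'
from h import *
a=r.snapshot("scene")["color"][110:260,270:420,::-1];b=r.snapshot("side")["color"][110:260,240:390,::-1]
cv2.imwrite("pics/t.png",cv2.resize(np.hstack([a,b]),(800,400),interpolation=cv2.INTER_CUBIC))
E
```

```text
rad,lat,z mm: pivot [8.480e+01 2.000e-01 2.261e+02] eye [8.770e+01 2.000e-01 2.104e+02] tilt 79.8 handle dir down 0.98 F [-0.2  0.2  0.3] q [ 0.52  1.34 -0.67  1.42 -0.73  1.12  0.81] 17.85
```

View pics/t.png

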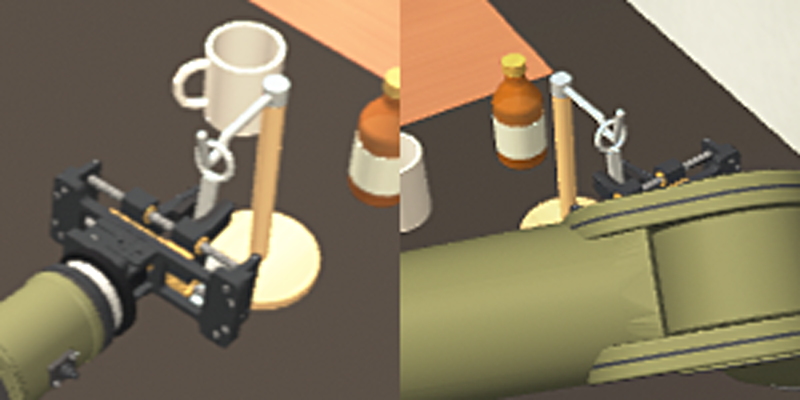

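The ring is round the bar and the handle is near vertical. I lower 5 mm, release gently and check.

{"op": "drive_tool", "data": {"deltas": [[[0, 0, 0], [0, 0, 0.15], 1.3], [[0, 0, 0], [0, 0, 0.15], 1.3], [[0, 0, 0], [0, 0, 0.15], 1.3], [[0, 0, 0], [0, 0, 0], 1.3], [[0, 0, 0], [0, 0, 0], 1.3], [[0, 0, 0], [0, 0, 0], 1.6], [[0, 0, 0], [0, 0, 0], 2], [[0, 0, 0], [0, 0, 0], 2.6], [[0, 0, 0], [0, 0, 0], 3.5], [[0, 0, 0], [0, 0, 0], 3.5], [[0, 0, 0], [0, 0, 0], 3.5], [[0, 0, 0], [0, 0, 0], 3.5]], "force": 5}}

```text
clock: 18.95
tool_pos: [0.6288, 0.1258, 0.1511]
eef_rot: [0.668, 0.739, -0.058, 0.065]
contact_force: [-0.6, -0.2, -0.5]
opening: 0.399
```

```bash
python3 chk.py;python3 - <<'E'
from h import *
a=r.snapshot("scene")["color"][110:260,270:420,::-1];b=r.snapshot("wrist")["color"][:,120:520,::-1]
cv2.imwrite("pics/t2.png",np.hstack([cv2.resize(a,(400,400),interpolation=cv2.INTER_CUBIC),b]))
E
```

```text
rad,lat,z mm: pivot [ 87.2   0.3 221.4] eye [ 90.    0.3 205.6] tilt 80.0 handle dir down 0.98 F [-0.6 -0.2 -0.5] q [ 0.53  1.35 -0.67  1.42 -0.73  1.12  0.82] 18.95
```

View pics/t2.png

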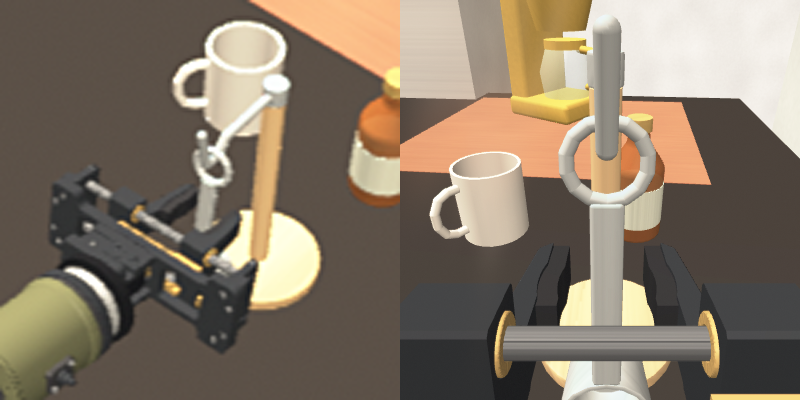

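The scoop hangs by its eye with the fingers clear on both sides. I retreat straight back.

{"op": "drive_tool", "data": {"deltas": [[[0, 0, 0], [-0.5, 0, 0], 3.5], [[0, 0, 0], [-0.8, 0, 0], 3.5], [[0, 0, 0], [-1, 0, 0], 3.5], [[0, 0, 0], [-1, 0, 0], 3.5], [[0, 0, 0], [-1, 0, 0], 3.5], [[0, 0, 0], [-1, 0, 0], 3.5], [[0, 0, 0], [-1, 0, 0], 3.5], [[0, 0, 0], [-1, 0, 0], 3.5], [[0, 0, 0], [-0.7, 0, 0], 3.5], [[0, 0, 0], [0, 0, 0], 3.5], [[0, 0, 0], [0, 0, 0], 3.5], [[0, 0, 0], [0, 0, 0], 3.5]]}}

```text
clock: 20.05
tool_pos: [0.6363, 0.048, 0.1651]
eef_rot: [0.668, 0.739, -0.058, 0.064]
contact_force: [0.4, -0.9, -0.2]
opening: 0.399
```

{"op": "drive_tool", "data": {"deltas": [[[0, 0, 0], [0, 0, 0], 3.5], [[0, 0, 0], [0, 0, 0], 3.5], [[0, 0, 0], [0, 0, 0], 3.5], [[0, 0, 0], [0, 0, 0], 3.5], [[0, 0, 0], [0, 0, 0], 3.5], [[0, 0, 0], [0, 0, 0], 3.5], [[0, 0, 0], [0, 0, 0], 3.5], [[0, 0, 0], [0, 0, 0], 3.5], [[0, 0, 0], [0, 0, 0], 3.5], [[0, 0, 0], [0, 0, 0], 3.5], [[0, 0, 0], [0, 0, 0], 3.5], [[0, 0, 0], [0, 0, 0], 3.5]]}}

```text
clock: 21.05
tool_pos: [0.6366, 0.0474, 0.1649]
eef_rot: [0.668, 0.739, -0.058, 0.065]
contact_force: [-0.4, 0.2, -0.8]
opening: 0.395
```

```bash
python3 chk.py;python3 - <<'E'
from h import *
d=r.snapshot("scene");a=d["color"][100:360,200:460,::-1];b=r.snapshot("wrist")["color"][:,120:520,::-1]
cv2.imwrite("pics/t3.png",np.hstack([cv2.resize(a,(400,400),interpolation=cv2.INTER_CUBIC),b]))
E
```

```text
rad,lat,z mm: pivot [166.    0.3 235.3] eye [168.8   0.3 219.5] tilt 80.0 handle dir down 0.98 F [-0.4  0.2 -0.8] q [ 0.59  1.34 -0.63  1.31 -0.67  1.28  0.76] 21.05
```

View pics/t3.png

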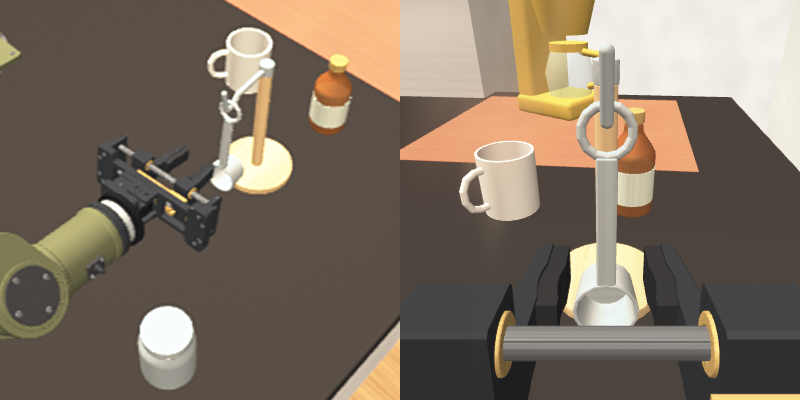

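The scoop hangs vertically from the saddle, clear of the hand, and the bystanders are in place. I hand in.

```bash
python3 -c "
from plant import r
print(r.finish_job())"
```

```text
the job is handed in; nothing more can be done
None
```

The scoop is hanging by its eye on the hook arm, and the job was handed in at about 21 s of the 67 s; the hand-in reported no verdict.

- **Hook arm:** I pushed it about 79° with the fingers shut. The hand read about 3 N at most where I sampled it. The tip pointed to 276° in the world frame afterwards. The starting angle was not known exactly, so the joint is somewhere between 1.38 and 1.68 rad, above the 1.2 needed.
- **Hanging:** I gripped the scoop at the handle and lowered the eye over the tip. While still held, the eye came within about 17 mm of the saddle. I then tilted the scoop about 80° in the grip, set it down and let go.
- **Last checks:** The final pictures show the scoop hanging near vertical from the saddle, with the hand backed off about 8 cm. The force readings stayed at noise level. The mug, jar and syrup bottle look unmoved by eye; I did not measure their positions again at the end.
- **Disagreements:** Predicted and seen image positions differed by only 1–2 px. The held eye was about 2 mm further out than planned, and I corrected for that. No check failed.

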